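# Swipe-test a curved tempo strip

## Robot

A 6-joint arm with a two-finger parallel gripper is mounted at the origin on the work surface. World frame = base frame: x ahead of the robot, y to its left, z up, the work surface at z = 0. Lengths are in m, angles in degrees, forces in N, time in s.
With the tool pointing down it reaches from about 0.35 to 0.875 m from the base axis. Payload 4.2 kg.
Tool frame: the origin (TCP) lies on the centre line of the jaws, within the pads' length; the fingertips stand 19 mm ahead of it and the grasp point (between the pads) is the TCP; z points along the fingers, y is the direction in which the jaws open and shut (so a half turn about z gives the same grasp; the last joint's range is limited). The gripper opens to 87 mm and grips with 3 to 60 N. Pads are 19 mm wide; open, the fingers measure 117 mm over their backs; the gripper's body (75 mm by 190 mm) begins 51 mm behind the grasp point.
Start: joints at [83.858, 22.042, 0.453, 0, -68.411, -14.817], TCP at [0.224, 0.584, 0.242] pointing down, gripper open.
Joint ranges: [-179.83, 179.83], [-69.29, 118.12], [-61.27, 80.66], [-181.25, 117.63], [-171.15, -9.14], [-177.46, 177.46]. Speed limits (degrees/s): [159.86, 159.86, 180, 180, 180, 180].

## Interface

Orientations are given as [roll, pitch, yaw] about the fixed x, y, z axes, in that order (R = Rz(yaw) Ry(pitch) Rx(roll)).
In Python, from workcell import ctrl, eyes gives the robot as it stands.
- The arm moves only by the shell command python3 -m inch 'ROWS' [FORCE]. ROWS is JSON, one flat list of numbers, 5 for each row, row after row: the shift along the tool's x, y, z in mm, then the turn about the tool's z in rad, then the opening, from -1 (shut) to 1 (fully open), so that 0 is half open. A call has 1 to 12 rows; each row is the pose to reach, as a shift and turn from the pose commanded when the call began, along the tool's axes at that moment; what a row does not reach only later rows make up. A row lasts 1/8 s, in which the tool goes at most 62.5 mm and 10.7 degrees, less where a joint would pass 70% of its speed; a pose out of reach is approached as far as the arm can. A call with a gripper value outside its range is refused whole. The fingers move at their own pace and stop on an object; FORCE is the grip in N (left out, the last holds). Time passes only in rows, so rows that repeat a pose let the fingers close. It gives the time, the measured TCP pose, the force and the opening at its end, in the units of the state.
- ctrl.get_state(): the state, without advancing time (a new reading comes with each control period).
- eyes.grab_frame(name): name is "side" or "top"; returns the picture (420x560x3 uint8, blue, green, red); there is no depth.
- eyes.get_calibration(name): a dict with "camera_matrix" (3x3 intrinsics, pixels), "world_to_cam" (4x4, takes a point from world to camera coordinates). Camera axes: x right, y up, looking along -z (the intrinsics and any distortion apply to the point x, -y, -z); pixel columns grow to the right and rows downward; lengths in m; the calibration is good to about 2 mm. A picture is of the moment at which its call begins. get_calibration takes no time and is no camera call.
- ctrl.close_job(): hands the job in, once; it reports no verdict.
The state is a dict: "time": time; "joint_pos": joint angles; "qd": joint speeds; "joint_torque": joint torques, N m; "tcp_pos": TCP position; "ee_rot": TCP orientation; "force": force on the tool from outside, world axes, zero at the start; "torque": the same for the moment, N m; "opening": finger opening in m.
Only numpy, scipy, OpenCV 4.12 (cv2) and the standard library are available. Lean on these libraries where they do the work, as an engineer would, in place of code of your own. Each camera call takes 0.05 s, during which the arm holds its last target. There are 200 camera calls.

## Task

Check the curved touch strip on the black test fixture: with closed fingertips, press lightly on the blue pad next to the green disc and follow the white strip round to the blue pad next to the red disc in one unbroken stroke, keeping the strip pressed part-way down throughout without ever bottoming it. Finish while still holding the red-disc pad pressed part-way. Only touch the strip: do not pinch it, and leave everything else on the cart where it is.

Things in the scene. Friction and masses are not known exactly. Their poses are not given: they have to be found in the camera images.
- fixture: (sizes in mm) black test fixture, fixed, 190 (its x) by 290 (its y), deck 40 above the cart top. Besides the strip it carries a brass bayonet socket (30 across, top 66 above the cart top) near its +x +y corner and a small amber lamp near its +x -y corner. Origin at the cart top under the deck, z up. Place and yaw vary
- strip (a joint): how far the curved white touch strip is pressed down, in m: 0 at rest, 0.010 hard against its stop. Its flat top, 26 wide with black ticks, is 56 above the cart top at rest and 16 above the deck. It moves straight down as one piece on soft springs: about 1.5 N starts it, 3 N takes it half-way, 5 N bottoms it
- arc_center (a point): centre of the strip's arc, in the fixture's frame at x = -55, y = 0, 56 above the cart top; axes as the fixture's. The strip's centre line is the arc of radius 110 about it, from -55 to +55 degrees off the fixture's +x, with a round blue pad 36 across at each end, flush with the strip's top
- mid_mark (a point): the thicker tick mark in the middle of the strip, on its top, 110 from arc_center along the fixture's +x
- pad_left (a point): centre of the top of the blue end pad on the fixture's +y side, 110 from arc_center at +55 degrees; moves down with the strip
- pad_right (a point): centre of the top of the blue end pad on the fixture's -y side, 110 from arc_center at -55 degrees; moves down with the strip
- start_disc: green disc 28 across, 8 tall, fixed on the deck about 40 beyond one end pad: the stroke starts on the pad next to it. Which end it marks changes. Origin at the centre of its underside; its top is 8 below the resting strip
- finish_disc: red disc, otherwise like the green one, next to the pad at the other end, where the stroke finishes
- weight: aluminium metronome weight with a knurled edge, a cylinder 32 across and 24 tall standing loose on the fixture's deck inside the curve of the strip (behind its hollow side); origin at the centre of its underside
- frame: brass movement frame, two upright plates with wheels between, 50 x 66 x 79, loose on the cart; origin at the centre of its underside
- oak_base: oak base block 90 x 120 x 28, loose on the cart; origin at the centre of its underside
- tin: chipped white enamel tin, round, 96 across, 30 tall, loose on the cart, with two pallet arms in it; origin at the centre of its underside
- pallet_arm0: small T-shaped steel pallet arm 48 long, lying in the tin
- pallet_arm1: the other pallet arm, alike, lying in the tin
- driver: screwdriver 150 long lying loose on the cart
- oil_jar: small closed jar 34 across, 50 tall, standing loose on the cart; origin at the centre of its underside

How it is judged (in metres and radians):
On the way, in this order (a step that is already met when the one before it is completed fails the run):
1. the strip is pressed at the pad next to the green disc (((horizontal distance between start_disc and pad_left below 0.07 m and horizontal distance between the grasp point and pad_left below 0.022 m) or (horizontal distance between start_disc and pad_right below 0.07 m and horizontal distance between the grasp point and pad_right below 0.022 m)) and value of joint strip above 0.001 m), for 0.1 s.
2. the stroke passes the mid mark with the strip still pressed (horizontal distance between the grasp point and mid_mark below 0.02 m and value of joint strip above 0.001 m), for 0.05 s.
At the end, for the whole second after the job is handed in: the fingertips are on the pad next to the red disc (within 22 mm of its centre) and hold the strip pressed between 1 and 9 mm down (((horizontal distance between finish_disc and pad_left below 0.07 m and horizontal distance between the grasp point and pad_left below 0.022 m) or (horizontal distance between finish_disc and pad_right below 0.07 m and horizontal distance between the grasp point and pad_right below 0.022 m)) and value of joint strip between 0.001 and 0.009 m and contact force between the fingers and strip above 0.4 N); the arm keeps its last pose, push and grip.
It fails at once if the fingertips leave the strip between the two end pads (low over the arc, strip not pressed) (horizontal distance between the grasp point and arc_center between 0.085 and 0.135 m and x of the grasp point in the frame of arc_center above 0 m and y of the grasp point in the frame of arc_center between -0.06 and 0.06 m and z of the grasp point in the frame of arc_center below 0.031 m and value of joint strip below 0.0004 m).
It fails at once if the strip is bottomed (more than 9.2 mm down) (value of joint strip above 0.0092 m).
It fails at once if the strip is pinched or struck hard (over 18 N) (contact force between the fingers and strip above 18 N).
It fails at once if something else on the cart is moved by more than 10 mm or lifted (distance of any of weight, frame, oak_base, tin, pallet_arm0, pallet_arm1, driver, oil_jar from where it was at the start of the episode above 0.01 m).
It also fails if it takes over 38 s, if anything falls off the work surface, if the arm or the gripper's body presses on something with over 40 N, if the wrist force passes 120 N, or if a joint passes its speed limit or range.

## Working session

There is one attempt and no reset: what is moved stays moved. The work goes in short steps, Python scripts to look and compute and a shell command to move; the robot and the scene stay as the last step left them, time stands still between calls to the robot, and variables do not carry over. Pictures are saved under pics/ and viewed, about 8 in all and at most 12, crops included, and the job is handed in when it is done.

```bash
mkdir -p pics; ls
python3 - <<'E'
from workcell import ctrl, eyes
import cv2
print(ctrl.get_state())
for n in("top","side"):
    cv2.imwrite(f"pics/{n}0.png",eyes.grab_frame(n)); c=eyes.get_calibration(n); print(n,c)
E
```

```text
pics
{'time': 0.0, 'joint_pos': array([ 8.38592137e+01,  2.20909740e+01,  3.79320450e-01, -3.03091782e-02,
       -6.84115051e+01, -1.48168844e+01]), 'qd': array([ 0.02395847, -0.02266467, -0.05673168, -0.00303116,  0.03962813,
       -0.04451976]), 'joint_torque': array([-1.09177290e-03, -3.90674007e+01,  1.87410074e+01,  4.21977460e+00,
        1.09730315e-02, -1.95305438e-04]), 'tcp_pos': array([0.22331859, 0.58313103, 0.24045077]), 'ee_rot': array([ 1.79873733e+02, -4.27347905e-03, -2.09688482e+01]), 'force': array([ 0.77841154, -0.43298264, -0.05723171]), 'torque': array([-0.02948392, -0.03015348, -0.01436735]), 'opening': 0.08697982610227815}
top {'camera_matrix': array([[539.54378682,   0.        , 278.90143437],
       [  0.        , 539.54378682, 205.17210117],
       [  0.        ,   0.        ,   1.        ]]), 'world_to_cam': array([[-0.01366976, -0.99985861,  0.00979305,  0.04542563],
       [ 0.99812508, -0.01306038,  0.05979767, -0.62208507],
       [-0.05966131,  0.01059211,  0.99816248, -1.14601871],
       [ 0.        ,  0.        ,  0.        ,  1.        ]])}
side {'camera_matrix': array([[425.06714994,   0.        , 287.70432008],
       [  0.        , 425.06714994, 212.50651825],
       [  0.        ,   0.        ,   1.        ]]), 'world_to_cam': array([[ 0.88673852, -0.46173046,  0.02235564, -0.53111315],
       [ 0.2454079 ,  0.51117883,  0.82369361, -0.23400303],
       [-0.39175216, -0.7249146 ,  0.56659427, -0.70665706],
       [ 0.        ,  0.        ,  0.        ,  1.        ]])}
```

View pics/top0.png

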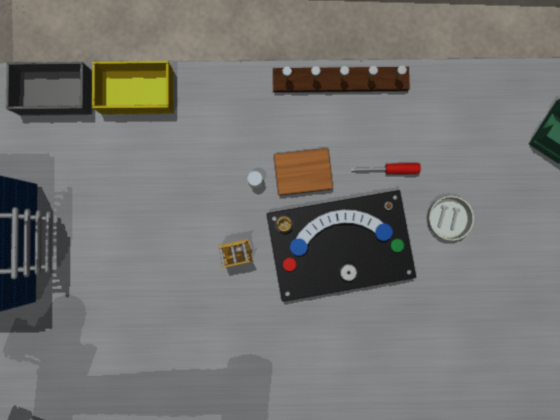

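View pics/side0.png

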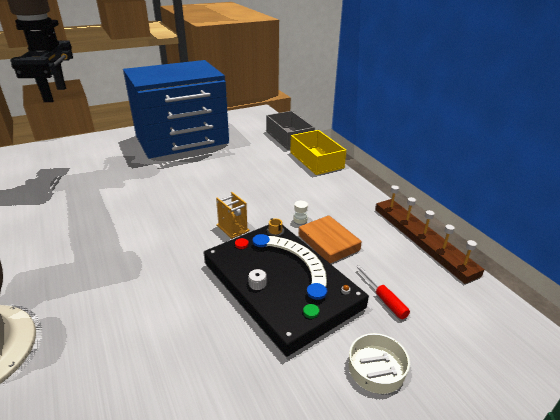

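The top view shows the fixture with the green disc at (397,245) next to the blue pad at (384,232). That is fixture −y, so the start is pad_right. The red disc is at (289,264) next to the pad at (298,247). The weight is at (348,272) and the socket at (285,224). Next I'll measure the colour blobs and fit the fixture pose from both cameras.

```bash
cat > h.py <<'E'
import numpy as np, cv2
from scipy.optimize import least_squares
from workcell import ctrl, eyes
def proj(n,P):
    c=eyes.get_calibration(n); T=c["world_to_cam"]; q=np.atleast_2d(P)@T[:3,:3].T+T[:3,3]
    q=q*[1,-1,-1]; u=q@c["camera_matrix"].T; return u[:,:2]/u[:,2:]
def blobs(img,lo,hi,roi):
    m=cv2.inRange(cv2.cvtColor(img,cv2.COLOR_BGR2HSV),np.array(lo),np.array(hi)); z=np.zeros_like(m); x0,y0,x1,y1=roi; z[y0:y1,x0:x1]=m[y0:y1,x0:x1]
    n,l,s,c=cv2.connectedComponentsWithStats(z); return [(c[i].round(2).tolist(),int(s[i,4])) for i in range(1,n) if s[i,4]>25]
a=np.radians(55)
F=np.array([[-.055+.11*np.cos(a),.11*np.sin(a),.056],[-.055+.11*np.cos(a),-.11*np.sin(a),.056]])
def world(p,Q): c,s=np.cos(p[2]),np.sin(p[2]); return Q@np.array([[c,s,0],[-s,c,0],[0,0,1]])+[p[0],p[1],p[3] if len(p)>3 else 0]
E
python3 - <<'E'
from h import *
t=cv2.imread("pics/top0.png"); s=cv2.imread("pics/side0.png")
bt=blobs(t,(100,120,60),(130,255,255),(270,200,420,300)); bs=blobs(s,(100,120,60),(130,255,255),(200,220,370,340))
print(bt,bs)
for nm,lo,hi in(("g",(45,120,40),(80,255,255)),("r",(0,180,100),(6,255,255))): print(nm,blobs(t,lo,hi,(270,200,420,300)),blobs(s,lo,hi,(200,220,370,340)))
bt=np.array(sorted(b[0] for b in bt)); bs=np.array(sorted(b[0] for b in bs))
for names in(("top",),("side",),("top","side")):
    f=lambda p:np.concatenate([(proj(n,world(p,F))-(bt if n=="top" else bs)).ravel() for n in names])
    r=least_squares(f,[.6,0,0]+([0] if len(names)==2 else [])); print(names,r.x,r.fun.round(2))
p=r.x
print("corners",proj("top",world(p,np.array([[x,y,.04] for x in(-.095,.095) for y in(-.145,.145)]))).round(0).tolist())
cv2.imwrite("pics/top0z.png",cv2.resize(t[185:305,260:420],(800,600),interpolation=cv2.INTER_CUBIC))
E
```

```text
[([383.72, 231.75], 248), ([298.13, 246.83], 250)] [([260.39, 239.89], 184), ([316.32, 290.73], 275)]
g [([396.72, 244.85], 159)] [([310.75, 310.73], 203)]
r [([289.11, 264.04], 140)] [([241.16, 242.79], 119)]
('top',) [ 0.53954824 -0.09213396  0.15991596] [ 0.28 -0.05 -0.28  0.05]
('side',) [ 0.54013562 -0.09062937  0.16388164] [ 0.05  0.12 -0.05 -0.09]
('top', 'side') [ 0.53946555 -0.09196293  0.16130807  0.00148268] [ 0.24  0.06 -0.24  0.03  0.11 -0.03 -0.03 -0.02]
corners [[417.0, 276.0], [281.0, 300.0], [400.0, 187.0], [265.0, 211.0]]
```

View pics/top0z.png

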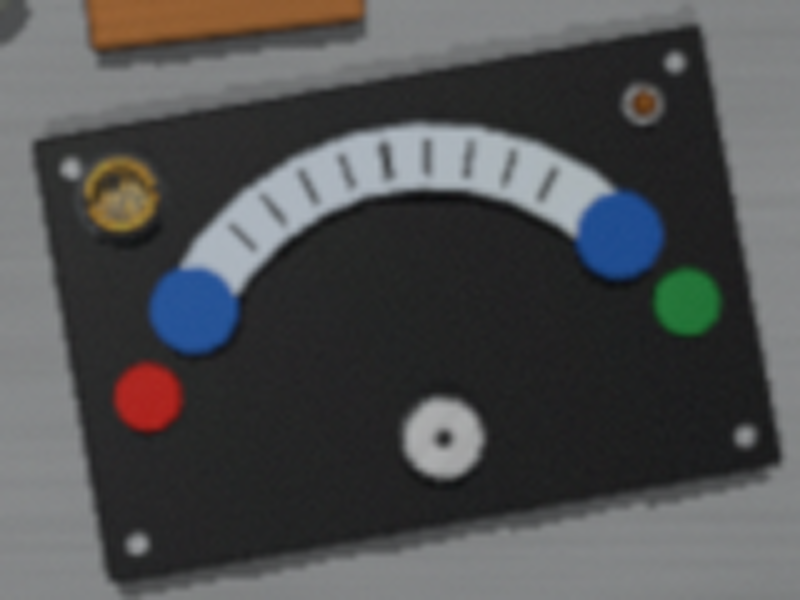

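```bash
python3 -m inch '[20,20,5,-0.05,-1, 60,60,10,-0.15,-1, 102,102,20,-0.3,-1, 144,144,30,-0.45,-1, 186,187,40,-0.527,-1, 228,229,40,-0.527,-1, 270,271,40,-0.527,-1, 312,313,40,-0.527,-1, 354,356,40,-0.527,-1, 396,398,40,-0.527,-1, 438,440,40,-0.527,-1, 470,472,40,-0.527,-1]' 10
cat >> h.py <<'E'
p=np.array([0.53947,-0.09196,0.1613,0.0015])
def where():
    s=ctrl.get_state(); d=s["tcp_pos"]-[p[0],p[1],p[3]]; c,n=np.cos(p[2]),np.sin(p[2])
    print("t",s["time"],"fixture xyz mm",(1e3*np.array([c*d[0]+n*d[1],-n*d[0]+c*d[1],d[2]])).round(1),"yaw",s["ee_rot"].round(2),"F",s["force"].round(2),"open",s["opening"])
    y=np.radians(s["ee_rot"][2]); R=np.array([[np.cos(y),np.sin(y)],[np.sin(y),-np.cos(y)]])
    for nm,Q in(("right",F[1]),("left",F[0]),("mid",np.array([.055,0,.056]))): print(nm,"shift mm",(1e3*R.T@(world(p,Q)-s["tcp_pos"])[:2]).round(1))
E
python3 -c "
from h import *
where()"
```

```text
time: 1.6
tcp_pos: [0.4939, -0.0275, 0.2013]
ee_rot: [-180.0, 0.0, 9.2]
force: [1.5, 1.1, 0.3]
opening: 0.0004
t 1.6 fixture xyz mm [-34.6  71.  199.8] yaw [-1.80e+02  3.00e-02  9.16e+00] F [1.46 1.1  0.31] open 0.0004317742091677769
right shift mm [ 42.9 161. ]
left shift mm [ 42.7 -19.2]
mid shift mm [89.7 70.8]
```

```bash
python3 -m inch '[14,53,10,0,-1, 28,107,20,0,-1, 43,161,40,0,-1, 43,161,80,0,-1, 43,161,103,0,-1, 43,161,103,0,-1, 43,161,103,0,-1]'
python3 - <<'E'
from h import *
where()
t=eyes.grab_frame("top"); s=eyes.grab_frame("side")
a=cv2.resize(t[185:305,280:440],(400,300),interpolation=cv2.INTER_CUBIC); b=cv2.resize(s[200:350,200:400],(400,300),interpolation=cv2.INTER_CUBIC)
cv2.imwrite("pics/c1.png",np.hstack([a,b]))
tip=ctrl.get_state()["tcp_pos"]-[0,0,.019]; print("tip px side",proj("side",tip),"crop",(proj("side",tip)-[200,200])*2+[400,0])
E
```

```text
time: 2.48
tcp_pos: [0.5626, -0.1773, 0.0995]
ee_rot: [180.0, -0.1, 9.3]
force: [0.1, -0.3, 1.2]
opening: 0.0006
t 2.475 fixture xyz mm [  9.2 -87.9  98. ] yaw [ 1.7996e+02 -8.0000e-02  9.2700e+00] F [ 0.15 -0.3   1.18] open 0.0005905782136451889
right shift mm [-1.1  2.2]
left shift mm [  -1. -178.]
mid shift mm [ 45.9 -87.9]
tip px side [[316.82597656 280.0404177 ]] crop [[633.65195312 160.08083539]]
```

View pics/c1.png

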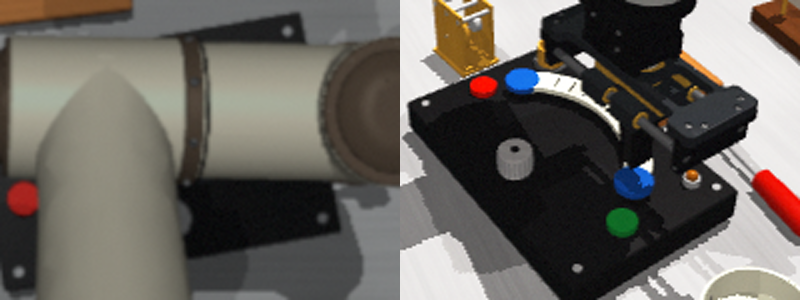

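The fingers are above the green-side pad, at about (632,170) in the right half of the crop. The red disc, weight and lamp are all clear. I'll descend gently.

```bash
python3 -m inch '[-1,2,6,0,-1, -1,2,12,0,-1, -1,2,16,0,-1, -1,2,18,0,-1, -1,2,18,0,-1, -1,2,18,0,-1, -1,2,18,0,-1]'
python3 -c "
from h import *
where()"
python3 -m inch '[0,0,1,0,-1, 0,0,2,0,-1, 0,0,3,0,-1, 0,0,4,0,-1, 0,0,4,0,-1, 0,0,4,0,-1]'
python3 -c "
from h import *
where()"
```

```text
time: 3.45
tcp_pos: [0.5613, -0.1794, 0.0807]
ee_rot: [180.0, -0.0, 9.2]
force: [-0.2, -0.4, 0.4]
opening: 0.0008
t 3.45 fixture xyz mm [  7.5 -89.8  79.2] yaw [ 1.7999e+02 -2.0000e-02  9.2400e+00] F [-0.23 -0.4   0.43] open 0.0008362465378853573
right shift mm [0.6 0.3]
left shift mm [   0.5 -179.9]
mid shift mm [ 47.5 -89.8]
time: 4.2
tcp_pos: [0.5613, -0.1794, 0.0766]
ee_rot: [180.0, -0.0, 9.2]
force: [0.3, 0.1, 0.7]
opening: 0.0005
t 4.2 fixture xyz mm [  7.5 -89.8  75.1] yaw [180.    -0.     9.24] F [0.27 0.06 0.65] open 0.0005185512932111883
right shift mm [0.6 0.3]
left shift mm [   0.6 -179.9]
mid shift mm [ 47.5 -89.8]
```

```bash
python3 -m inch '[0,0,1,0,-1, 0,0,2,0,-1, 0,0,2,0,-1, 0,0,2,0,-1]'; python3 -m inch '[0,0,1,0,-1, 0,0,2,0,-1, 0,0,2,0,-1,0,0,2,0,-1]'; python3 -m inch '[0,0,1,0,-1, 0,0,1,0,-1,0,0,1,0,-1]'
```

```text
time: 4.7
tcp_pos: [0.5613, -0.1794, 0.0747]
ee_rot: [180.0, -0.0, 9.2]
force: [-0.8, 0.8, 1.5]
opening: 0.0003
time: 5.2
tcp_pos: [0.5613, -0.1794, 0.0726]
ee_rot: [180.0, -0.0, 9.2]
force: [-0.4, 0.1, 2.1]
opening: 0.0003
time: 5.58
tcp_pos: [0.5613, -0.1794, 0.0716]
ee_rot: [180.0, -0.0, 9.2]
force: [-0.3, 0.2, 2.1]
opening: 0.0005
```

```bash
python3 -m inch '[0,0,1,0,-1, 0,0,1,0,-1]'
python3 - <<'E'
from h import *
f=[];z=[]
for i in range(25):
    s0=eyes.grab_frame("side"); s=ctrl.get_state(); f.append(s["force"]); z.append(s["tcp_pos"][2])
print(np.mean(f,0),np.std(f,0)/5,np.mean(z))
a=cv2.imread("pics/side0.png")
bl=lambda im:blobs(im,(100,120,60),(130,255,255),(200,220,370,340)); rd=lambda im:blobs(im,(0,180,100),(6,255,255),(200,220,370,340))
print(bl(a),bl(s0),rd(a),rd(s0))
P=world(p,F[0]); print(proj("side",np.array([P,P-[0,0,.005]])))
E
```

```text
time: 5.82
tcp_pos: [0.5613, -0.1794, 0.0706]
ee_rot: [180.0, -0.0, 9.2]
force: [0.0, 0.5, 2.6]
opening: 0.0008
[-0.05262407  0.35504914  3.12212878] [0.10773314 0.11728009 0.09485916] 0.07059413303141988
[([260.39, 239.89], 184), ([316.32, 290.73], 275)] [([260.31, 241.85], 182), ([317.2, 296.07], 122)] [([241.16, 242.79], 119)] [([241.19, 242.85], 121)]
[[260.50593134 239.85451688]
 [260.53932912 241.74623416]]
```

The strip is about 5 mm down: the far pad's image shift gives 5.2 mm and the force is 3.1 N. I'll do the first half of the stroke at this height.

```bash
python3 -m inch '[7.6,-5.8,0,0,-1, 14.7,-12.3,0,0,-1, 21.2,-19.4,0,0,-1, 27,-27,0,0,-1, 32.2,-35.1,0,0,-1, 36.6,-43.6,0,0,-1, 40.3,-52.5,0,0,-1, 43.2,-61.6,0,0,-1, 45.2,-71,0,0,-1, 46.5,-80.5,0,0,-1, 46.9,-90.1,0,0,-1, 46.9,-90.1,0,0,-1]'
python3 - <<'E'
from h import *
where()
f=[];z=[]
for i in range(10):
    s0=eyes.grab_frame("side"); s=ctrl.get_state(); f.append(s["force"]); z.append(s["tcp_pos"][2])
print(np.mean(f,0),np.mean(z),blobs(s0,(100,120,60),(130,255,255),(200,220,370,340)))
E
```

```text
time: 8.57
tcp_pos: [0.593, -0.0816, 0.0705]
ee_rot: [-179.9, -0.0, 9.3]
force: [-0.5, 2.0, 3.9]
opening: 0.0005
t 8.575 fixture xyz mm [54.5  1.7 69. ] yaw [-1.7994e+02 -3.0000e-02  9.2700e+00] F [-0.52  1.98  3.87] open 0.0005204216417375638
right shift mm [-46.5  91.7]
left shift mm [-46.4 -88.5]
mid shift mm [0.5 1.7]
[-0.23663498  2.05934496  3.12584747] 0.07053300260483505 [([260.48, 241.89], 178), ([316.23, 292.73], 273)]
```

```bash
python3 -m inch '[-0.4,-9.6,0,0,-1, -1.7,-19.1,0,0,-1, -3.7,-28.5,0,0,-1, -6.6,-37.6,0,0,-1, -10.3,-46.5,0,0,-1, -14.7,-55,0,0,-1, -19.9,-63.1,0,0,-1, -25.7,-70.7,0,0,-1, -32.2,-77.8,0,0,-1, -39.3,-84.3,0,0,-1, -46.5,-89,0,0,-1, -46.5,-89,0,0,-1]'
python3 - <<'E'
from h import *
where()
f=[];z=[]
for i in range(12):
    s0=eyes.grab_frame("side"); s=ctrl.get_state(); f.append(s["force"]); z.append(s["tcp_pos"][2])
print(np.mean(f,0),np.mean(z),blobs(s0,(100,120,60),(130,255,255),(200,220,370,340)))
where()
cv2.imwrite("pics/end.png",cv2.resize(s0[150:350,180:420],(720,600),interpolation=cv2.INTER_CUBIC))
E
```

```text
time: 10.58
tcp_pos: [0.5316, -0.0021, 0.0704]
ee_rot: [-180.0, 0.1, 9.2]
force: [-0.7, 1.7, 2.7]
opening: 0.0003
t 10.575 fixture xyz mm [ 6.6 90.  68.9] yaw [-1.7996e+02  1.0000e-01  9.2300e+00] F [-0.7   1.72  2.67] open 0.0003236792655347901
right shift mm [  1.5 180.1]
left shift mm [ 1.5 -0.1]
mid shift mm [48.4 90. ]
[-1.65541262  1.08972084  3.45461553] 0.07021965731519639 [([259.97, 245.16], 67), ([316.11, 292.76], 277)]
t 11.175 fixture xyz mm [ 7.3 89.1 68.8] yaw [1.7999e+02 8.0000e-02 9.2200e+00] F [-3.09  1.    3.65] open 0.0004728563022426159
right shift mm [  0.9 179.2]
left shift mm [ 0.8 -1. ]
mid shift mm [47.8 89.1]
```

View pics/end.png

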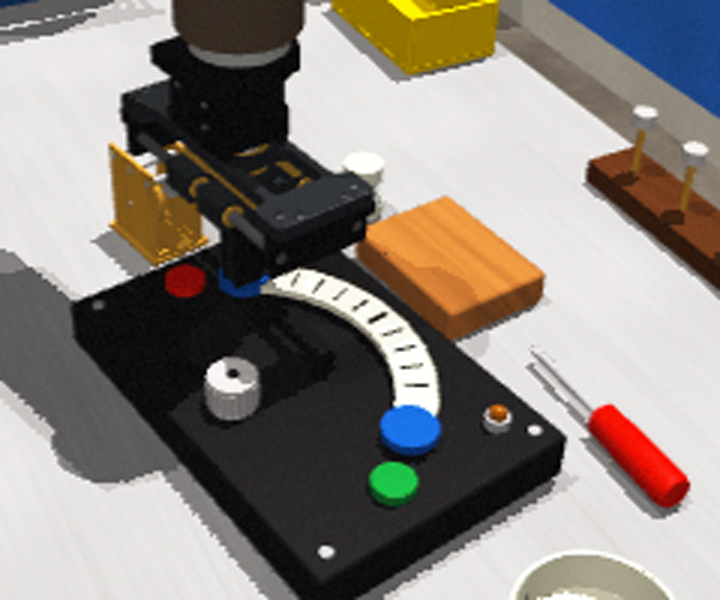

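The fingers are on the blue pad next to the red disc, at about (240,285) in the crop. The free pad sits 2.0 px lower than at rest, the same as at the mid mark, so the strip is still about half-way down. Nothing else has been disturbed, so I'll hand in now.

```bash
python3 -c "
from workcell import ctrl
print(ctrl.close_job())"
```

```text
the job is handed in; nothing more can be done
None
```

I pressed the green-disc pad (fixture −y side) with closed fingertips. From there I followed the strip past the mid mark to the red-disc pad and handed the job in still holding that pad part-way down. The system gave no verdict.

- **Position:** at the end the fingertips were about 1 mm from the red-disc pad's centre, against the 22 mm allowed.
- **Depth:** the strip was about 5 mm down at the start pad, judged from the force and from how far the free pad dropped in the side picture. That drop was unchanged at the mid mark, and the free pad at the other end still showed about 2 px at the end. Between those three points I only held the height constant (TCP z 0.0702–0.0706 m) and did not measure depth.
- **Force:** the vertical push averaged 3.1 N at the start and middle, and 3.5 N at the end. Single readings stayed below 4 N vertically. There was also a few newtons of sideways friction.
- **Stroke:** I paused about 0.6 s at the mid mark to check, without lifting. Total time was about 11 s of the 38 s allowed.
- **Surroundings:** nothing looked moved in the last picture, though I did not measure the loose objects. The fingertips hid most of the red-disc pad in that picture, so its position comes from the fixture fit, where the two cameras agreed within about 2 mm.

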